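# Surface pH reading on a mortar coupon

### The arm

A 6-joint arm with a two-finger parallel gripper is mounted at the origin on a cart in front of the work surface, level with it; the furniture and walls round the work are solid. World frame = base frame: x ahead of the robot, y to its left, z up, the work surface at z = 0. Lengths are in mm, angles in rad, forces in N, time in s.
With the tool pointing down it reaches from about 250 to 850 mm from the base axis. Payload 12.5 kg.
Tool frame: the origin (TCP) lies midway between the tips of the shut fingers; the grasp point (between the pads) lies 19 mm behind it; y points along the fingers, z is the direction in which the jaws open and shut, and the axes are right-handed (so a half turn about y gives the same grasp; the last joint's range is limited). The gripper opens to 93 mm and grips with 3 to 60 N. Pads are 15 mm wide; open, the fingers measure 128 mm over their backs; the gripper's body (75 mm by 188 mm) begins 65 mm behind the grasp point.
Start: joints at [1.119, 0.351, 1.652, -0, 1.139, -0.085], TCP at [197.215, 513.411, 218.633] pointing down, gripper open.
Joint ranges: [-2.75, 2.75], [-0.79, 2.1], [0.01, 2.65], [-1.57, 4.71], [0.07, 3.14], [-2.87, 2.87]. Speed limits (rad/s): [2.22, 2.22, 2.79, 3.14, 3.14, 3.14].

### API

Orientations are given as a 3x3 rotation matrix whose columns are the frame's x, y, z axes.
In Python, from station import ctrl gives the robot as it stands.
- The arm moves only by the tool move_arm, never from a script. Its argument "series" is a list of rows, each a list of 3 entries, a list of its own where there are three numbers: the gripper command: -1 is fully open, 1 is shut, values between are in proportion, then the shift along the tool's x, y, z in mm, then the turn about the tool's y in rad. A call has 1 to 20 rows; each row shifts and turns the commanded pose from where the row before left it, along the tool's axes as they then stand; what a row does not reach is not made up. A row lasts 1/8 s, in which the tool goes at most 62.5 mm and 10.7 degrees, less where a joint would pass 70% of its speed; a pose out of reach is approached as far as the arm can. A call is refused whole if a number of a shift passes 62.5 or a number of a turn 0.188, either way. A call with a gripper value outside its range is refused whole. The fingers move at their own pace and stop on an object; the grip force is fixed at half the most. Time passes only in rows, so rows that do not move let the fingers close. It gives the time, the measured TCP pose, the force and the opening at its end, in the units of the state.
- ctrl.get_obs(): the state, without advancing time (a new reading comes with each control period).
- ctrl.capture(name): name is "side" or "top" or "wrist"; returns the picture (400x640x3 uint8, red, green, blue); there is no depth.
- ctrl.camera_info(name): a dict with "fx", "fy", "cx", "cy" (pixels), "R" (3x3) and "t" (3): a world point X has camera coordinates R X + t. Camera axes: x right, y down, z forward; pixel columns grow to the right and rows downward; lengths in mm; the calibration is good to about 2 mm. A picture is of the moment at which its call begins: read the wrist's pose just before it. camera_info takes no time and is no camera call; for the wrist camera it gives the pose at the moment of the call.
- ctrl.finish_job(): hands the job in, once; it reports no verdict.
The state is a dict: "t": time; "qpos": joint angles; "qd": joint speeds; "tau": joint torques, N m; "ee_pos": TCP position; "orientation": TCP orientation; "wrist_force": force on the tool from outside, world axes, zero at the start; "torque": the same for the moment, N m; "gripper_width": finger opening in mm.
Only numpy, scipy, OpenCV 4.12 (cv2) and the standard library are available. Lean on these libraries where they do the work, as an engineer would, in place of code of your own. Each camera call takes 0.05 s, during which the arm holds its last target.

### The job

Take the cordless surface-pH probe out of its slanting cradle and wet its measuring head by dipping it briefly into the small rinse beaker (not the tall one with the rods in it), to at least half the beaker's depth. Then lift it out and set it upright on the round mortar coupon, the head wholly inside the pencilled ring and pressed lightly, so that the sprung head is about half-way in and never hard on its stop; hold it still there for a few seconds while the reading settles, and finish while still holding it so, without putting the probe down or letting go. Keep the probe off the other coupons, do not shift the coupons, and leave the beaker standing where it is and the things round about undisturbed.

Things in the scene. Friction and masses are not known exactly. Their poses are not given: they have to be found in the camera images.
- probe_grip (a point): Centre of the handle of the probe (loose pen-shaped instrument, 100 g, 145 mm long): the place to grip. z points along the probe from its head to its top, y is square to the handle's two flat sides. The handle is a rounded white block with grey sides, 30 (x) x 24 (y, to grip across) x 80 mm (z), 40 mm above and below this point. The head's end face is 105 mm below it along -z.
- probe: The same probe: origin at the end face of the fully-out head, z up along the probe. Collar 26 mm wide at 60 to 66 mm above the origin, black stem 14 mm wide at 10 to 60 mm, glass head 10 mm wide at 0 to 10 mm. It starts in the cradle's tube, collar resting on the mouth, leaning 20 degrees from upright towards the cradle's -x.
- probe_tip (a point): Centre of the end face of the measuring head; it moves with the head.
- probe_head (a joint): How far the sprung measuring head is pushed into the stem, in m: 0 = fully out, 0.008 = hard on its stop. The spring needs about 1.0 N to start moving and 0.4 N more for each millimetre (about 2.6 N at 4 mm, 4.2 N at the stop).
- cradle: Grey desk cradle, fixed: a foot 94 x 80 x 14 mm carrying a straight tube 30 mm wide (rim 35 mm, bore 19 mm) that leans 20 degrees towards -x (its front). Origin under the foot's middle. The mouth is 80 mm above the worktop; 60 mm of the probe is inside, so draw it out at least 65 mm along its own axis.
- rinse_beaker: Loose low glass beaker, 90 g, about 60 mm across the rim with its spout, 70 mm tall; the clear inside is about 42 mm wide and its floor 4 mm above the worktop. Origin under its middle.
- beaker_mouth (a point): Centre of the beaker's mouth, at rim height (70 mm above the worktop). Half depth is 35 mm below it.
- tray: White specimen tray, fixed, 100 x 244 x 10 mm with 3 mm walls; the three mortar coupons lie in a row along its y axis, in any order. Origin under its middle.
- coupon_round: Round grey mortar coupon, a loose disc 62 mm across and 18 mm thick, 130 g, lying flat in the tray. Origin at the centre of its underside, z up.
- mark (a point): Centre of the pencilled ring on top of the round coupon: the spot to measure. The ring is 25 mm across, drawn 12 mm off the disc's centre; the head (10 mm) must stand inside it. This point is on the top face.
- coupon_square: Square grey mortar coupon, 58 x 58 x 18 mm, loose, also with a pencilled ring: not to be touched by the probe.
- coupon_strip: Oblong grey mortar coupon, 66 x 38 x 18 mm, loose, also with a pencilled ring: not to be touched by the probe.
- flask: Bystander: small conical glass flask, 64 mm wide at the foot, 105 mm tall, loose. Origin under its middle.
- timer: Bystander: small white upright lab timer, 24 x 66 x 62 mm, loose. Origin under its middle.
- pen: Bystander: blue pen lying on the worktop, 145 mm long, 9 mm thick, loose. Origin under its middle.
Mind the look-alikes: they are no part of the job. Of the things like the probe, leave any that is green; of the rest the smaller one is meant. What is shaped like the rinse_beaker but yellow is not meant.

How it is judged (in metres and radians):
On the way, in this order (a step that is already met when the one before it is completed fails the run):
1. the held probe's head is dipped into the rinse beaker, below half its depth (horizontal distance between probe_tip and beaker_mouth below 0.023 m and z of probe_tip in the frame of rinse_beaker below 0.035 m and contact force between the fingers and probe above 1 N), for 0.2 s.
2. the head is lifted clear out of the beaker again (height (world z) of probe_tip above 0.072 m and contact force between the fingers and probe above 1 N), for 0.1 s.
3. the upright head rests inside the ring of the round coupon, part-way in, for two seconds (horizontal distance between probe_tip and mark below 0.0075 m and angle between probe's own z axis and vertical below 0.12 rad and value of joint probe_head between 0.0015 and 0.007 m and contact force between probe and coupon_round between 0.8 and 6 N), for 2 s.
At the end, for the whole second after the job is handed in: The gripper still holds the probe, at rest and upright within 7 degrees, with the centre of its head within 7.5 mm of the ring's centre on the round coupon, the head pushed in 1.5 to 7 mm and pressing with 0.8 to 6 N; the round coupon lies within 15 mm of where it was and the beaker stands upright (all of step 3 and contact force between the fingers and probe above 1 N and linear speed of probe below 0.02 m/s and distance of coupon_round from where it was at the start of the episode below 0.015 m and angle between rinse_beaker's own z axis and vertical below 0.1 rad); the arm keeps its last pose, push and grip.
It fails at once if the probe is pressed hard on the round coupon (over 12 N) (contact force between probe and coupon_round above 12 N).
It fails at once if the probe touches another coupon (contact force between probe and coupon_square above 0.5 N or contact force between probe and coupon_strip above 0.5 N).
It fails at once if the beaker is tipped or pushed away (angle between rinse_beaker's own z axis and vertical above 0.35 rad or distance of rinse_beaker from where it was at the start of the episode above 0.04 m).
It fails at once if the coupons or bystanders are disturbed (distance of any of coupon_round, coupon_square, coupon_strip from where it was at the start of the episode above 0.02 m or distance of any of flask, timer, pen from where it was at the start of the episode above 0.03 m).
It also fails if it takes over 48 s, if anything falls off the work surface, if the arm or the gripper's body presses on something with over 40 N, if the wrist force passes 120 N, or if a joint passes its speed limit or range.

## Working session

There is one attempt and no reset: what is moved stays moved. The work goes in short steps, Python scripts to look and compute and a tool call to move; the robot and the scene stay as the last step left them, time stands still between calls to the robot, and variables do not carry over. Pictures are saved under pics/ and viewed, and the job is handed in when it is done.

Besides the shell and the picture viewer there is one more tool, called as name([rows], argument=value, ...), one row to a line, values as JSON. move_arm: Moves the arm, as the interface text tells. Its arguments: {"type":"object","properties":{"series":{"type":"array"}},"required":["series"]}

```bash
ls; mkdir -p pics; python3 - <<'E'
from station import ctrl
import cv2,numpy as np
o=ctrl.get_obs()
for k,v in o.items(): print(k,np.round(v,3).tolist())
for n in("side","top","wrist"):
    i=ctrl.camera_info(n); print(n,{k:np.round(v,3).tolist() for k,v in i.items()})
    cv2.imwrite(f"pics/{n}0.png",ctrl.capture(n)[:,:,::-1])
E
```

```text
pics
t 0.0
qpos [1.119, 0.351, 1.652, 0.0, 1.139, -0.085]
qd [-0.002, 0.0, 0.001, -0.002, 0.0, 0.0]
tau [0.004, -49.731, -28.527, 0.07, 0.026, -0.0]
ee_pos [197.07, 513.125, 218.111]
orientation [[0.933, -0.001, 0.359], [-0.359, -0.001, 0.933], [-0.0, -1.0, -0.001]]
wrist_force [0.116, -0.759, 0.236]
torque [-0.0, 0.038, 0.032]
gripper_width 92.922
side {'fx': 393.17, 'fy': 393.17, 'cx': 314.818, 'cy': 203.682, 'R': [[0.954, -0.3, -0.019], [-0.178, -0.514, -0.839], [0.242, 0.804, -0.544]], 't': [-515.982, 227.322, 969.379]}
top {'fx': 472.198, 'fy': 472.198, 'cx': 322.173, 'cy': 192.866, 'R': [[-0.027, -1.0, 0.002], [-0.993, 0.026, -0.115], [0.115, -0.005, -0.993]], 't': [65.456, 535.762, 1593.231]}
wrist {'fx': 321.471, 'fy': 321.471, 'cx': 317.432, 'cy': 198.568, 'R': [[0.359, 0.933, -0.001], [0.897, -0.345, 0.276], [0.257, -0.1, -0.961]], 't': [-549.909, -32.471, 391.284]}
```

View pics/side0.png

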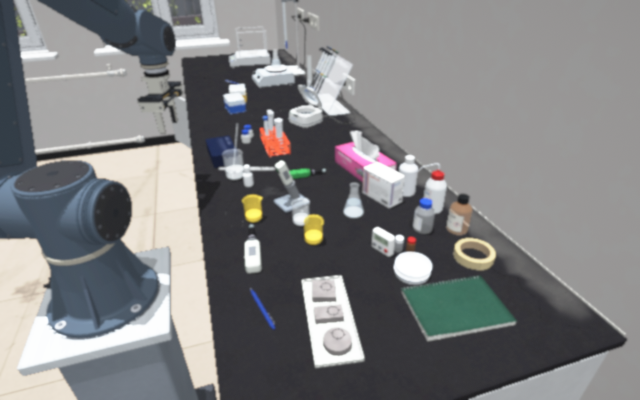

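View pics/top0.png

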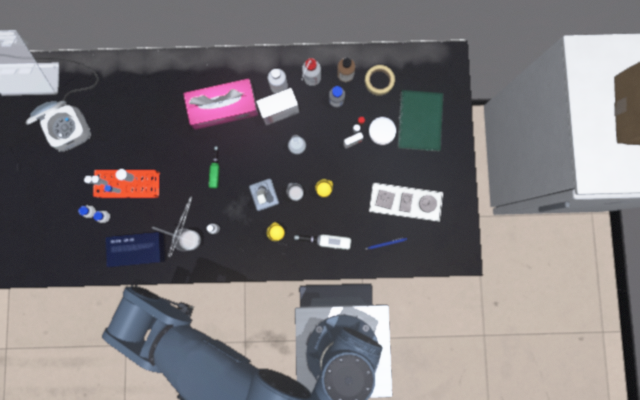

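View pics/wrist0.png

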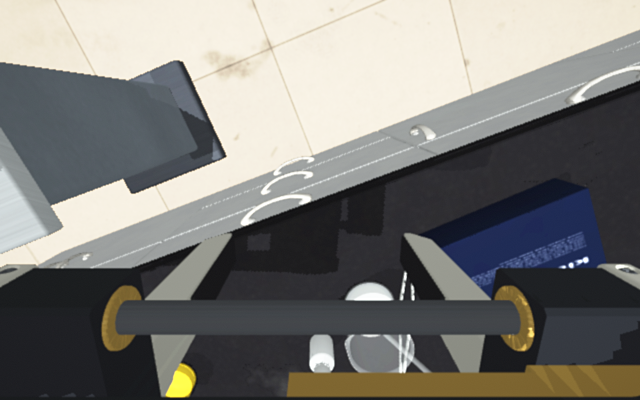

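The probe candidates are the white one in the cradle (top 263,195), a green one lying (top 214,175) and a larger white one lying (top 335,242). The cradle one fits: it's not green and is the smaller. The beaker candidates are clear glass (top 295,192) and yellow ones (324,188 and 276,231), so the clear one is meant. The tall one with rods is at (188,240). I'll confirm with enlarged crops.

```bash
python3 - <<'E'
import cv2,numpy as np
t=cv2.imread('pics/top0.png');s=cv2.imread('pics/side0.png')
a=cv2.resize(t[160:260,230:360],None,fx=6,fy=6,interpolation=cv2.INTER_CUBIC)
cv2.imwrite('pics/topc.png',a[:600,:780])
b=cv2.resize(s[145:265,230:370],None,fx=5,fy=5,interpolation=cv2.INTER_CUBIC)
cv2.imwrite('pics/sidec.png',b)
c=np.vstack([cv2.resize(t[175:230,360:450],(720,440),interpolation=cv2.INTER_CUBIC)])
cv2.imwrite('pics/trayc.png',c)
E
```

```text
(no output)
```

View pics/topc.png

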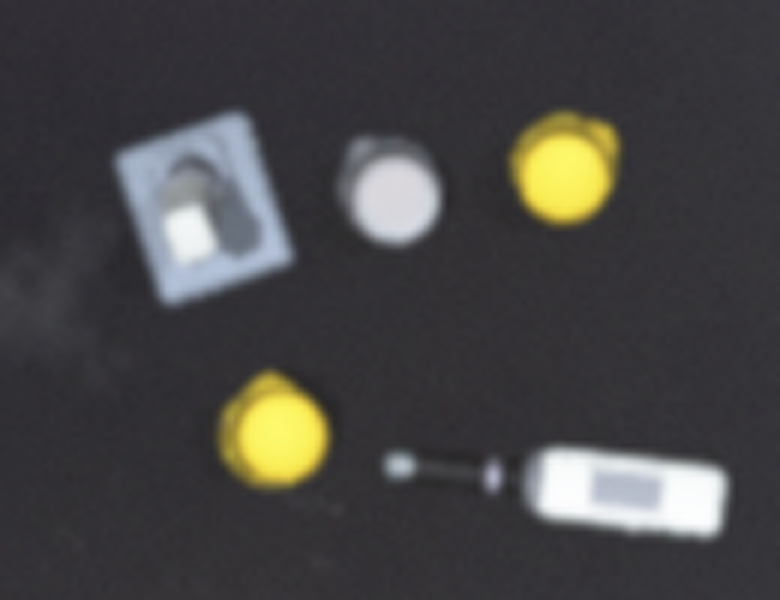

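View pics/sidec.png

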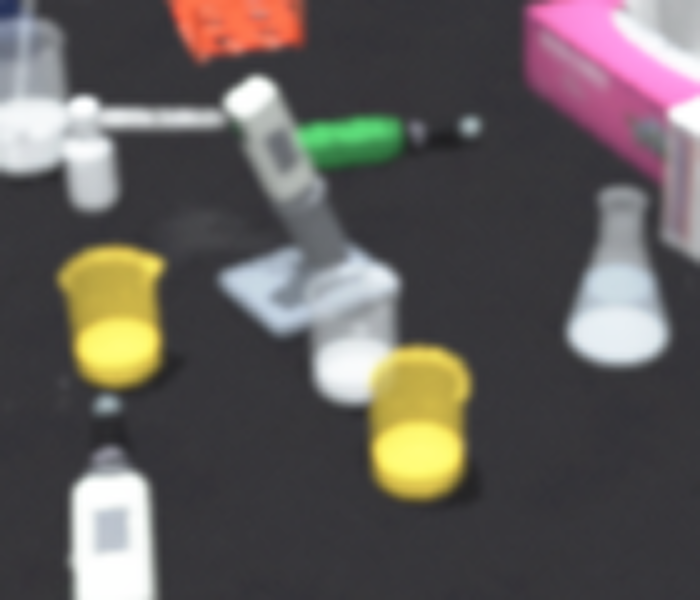

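View pics/trayc.png

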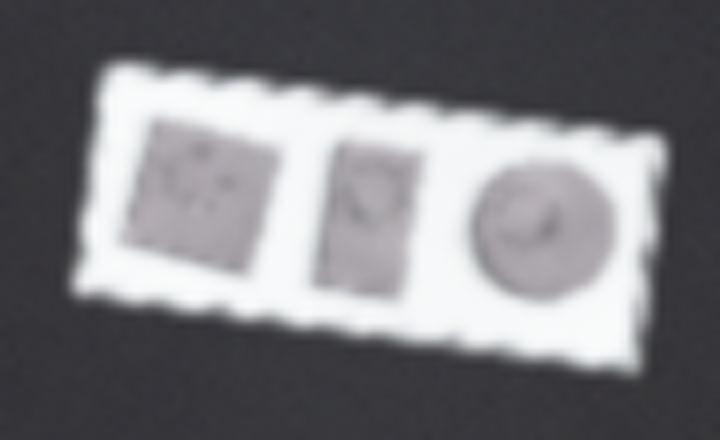

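```bash
cat > h.py <<'E'
import numpy as np,cv2
from station import ctrl
def ray(i,u,v):
    d=np.array([(u-i['cx'])/i['fx'],(v-i['cy'])/i['fy'],1.])
    R=np.array(i['R']);t=np.array(i['t'])
    return -R.T@t, R.T@d
def onz(i,u,v,z):
    c,d=ray(i,u,v); return c+d*(z-c[2])/d[2]
def tri(rays):
    A=np.zeros((3,3));b=np.zeros(3)
    for c,d in rays:
        d=d/np.linalg.norm(d);P=np.eye(3)-np.outer(d,d);A+=P;b+=P@c
    X=np.linalg.solve(A,b)
    return X,[np.linalg.norm((np.eye(3)-np.outer(d,d)/(d@d))@(X-c)) for c,d in rays]
def proj(i,X):
    p=np.array(i['R'])@np.array(X)+np.array(i['t']);return np.array([i['fx']*p[0]/p[2]+i['cx'],i['fy']*p[1]/p[2]+i['cy']])
E
python3 - <<'E'
from h import *
T=ctrl.camera_info('top');S=ctrl.camera_info('side')
tp=lambda u,v:(u/6+230-.4,v/6+160-.4); sp=lambda u,v:(u/5+230-.4,v/5+145-.4)
cs=[onz(T,*tp(*p),14) for p in[(113,155),(243,108),(297,262),(165,308)]]
print(np.round(cs,1)); c=np.mean(cs,0);print('cradle',c)
ax=cs[3]+cs[2]-cs[0]-cs[1];ax/=np.linalg.norm(ax);print('front dir',ax,np.degrees(np.arctan2(ax[1],ax[0])))
X=tri([ray(T,*tp(190,235)),ray(S,*sp(253,95))]);print('probe top',X)
print('beaker base T z4-ish',onz(T,*tp(395,195),20), 'side', onz(S,*sp(353,375),4))
tc=lambda u,v:(u/8+360-.4,v/8+175-.4)
print('round',onz(T,*tc(543,230),21)); print('ring',onz(T,*tc(525,215),21))
E
```

```text
[[572.  307.   14. ]
 [597.6 231.3  14. ]
 [506.9 201.4  14. ]
 [482.3 277.8  14. ]]
cradle [539.6948712  254.37742722  14.        ]
front dir [-0.95031064 -0.3113032   0.        ] -161.8622148431283
probe top (array([509.42942475, 244.77520909, 158.77265911]), [np.float64(0.5865302263181548), np.float64(0.5865302263181569)])
beaker base T z4-ish [543.64963913 143.69214929  20.        ] side [541.24602961 151.87597885   4.        ]
round [ 492.43220811 -311.25401815   21.        ]
ring [ 499.13339203 -303.82036306   21.        ]
```

move_arm([
  [-1, [0, -40, 0], -0.17],
  [-1, [0, -20, 0], -0.17],
  [-1, [0, 0, 0], -0.17],
  [-1, [0, 0, 0], -0.17],
  [-1, [13, 0, -35], 0],
  [-1, [13, 0, -35], 0],
  [-1, [13, 0, -35], 0],
  [-1, [13, 0, -35], 0],
  [-1, [13, 0, -35], 0],
  [-1, [13, 0, -35], 0],
  [-1, [13, 0, -35], 0],
  [-1, [13, 0, -35], 0],
  [-1, [13, 0, -35], 0],
  [-1, [13, 0, -35], 0],
  [-1, [0, 0, 0], 0],
])

```text
t: 2.02
ee_pos: [429.6, 219.0, 278.4]
orientation: [[0.952, -0.0, -0.306], [0.306, -0.0, 0.952], [-0.0, -1.0, -0.0]]
wrist_force: [-0.3, 0.8, 0.3]
gripper_width: 92.9
```

```bash
python3 - <<'E'
from h import *
o=ctrl.get_obs();print(o['t'],o['ee_pos'],np.round(o['orientation'],3).tolist(),o['wrist_force'],o['qpos'])
I=ctrl.camera_info('wrist');print(ray(I,320,200))
np.savez('w1.npz',**I)
cv2.imwrite("pics/w1.png",ctrl.capture('wrist')[:,:,::-1])
E
```

```text
2.025 [429.61941767 219.02779958 278.37812643] [[0.952, -0.0, -0.306], [0.306, -0.0, 0.952], [-0.0, -1.0, -0.0]] [-0.32213706  0.77077863  0.27769439] [ 3.75011126e-01  1.65934491e-01  1.74236006e+00 -2.14148072e-04
  1.23375159e+00 -1.50618477e+00]
(array([356.88255829, 195.82480456, 444.95501967]), array([ 0.26412498,  0.09334364, -0.96000448]))
```

View pics/w1.png

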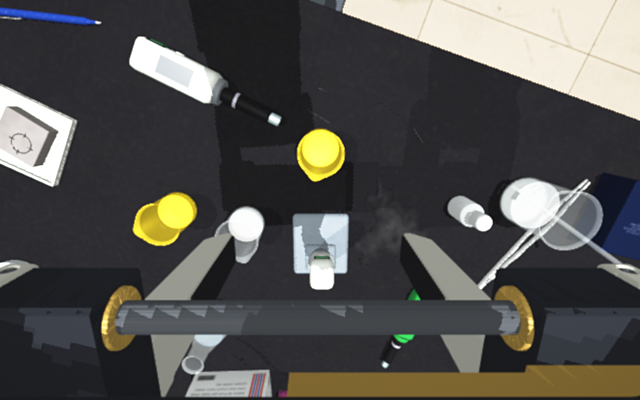

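```bash
python3 - <<'E'
from h import *
I=dict(np.load('w1.npz'))
for n,X in dict(top=[509.4,244.8,158.8],grip=[522.4,249,121.2],foot=[539.7,254.4,14]).items(): print(n,proj(I,X))
w=cv2.imread('pics/w1.png')
cv2.imwrite('pics/w1c.png',cv2.resize(w[195:305,210:360],None,fx=5,fy=5,interpolation=cv2.INTER_CUBIC))
E
```

```text
top [317.42141427 274.17092103]
grip [317.4406077  268.24410664]
foot [317.32323609 243.77826495]
```

View pics/w1c.png

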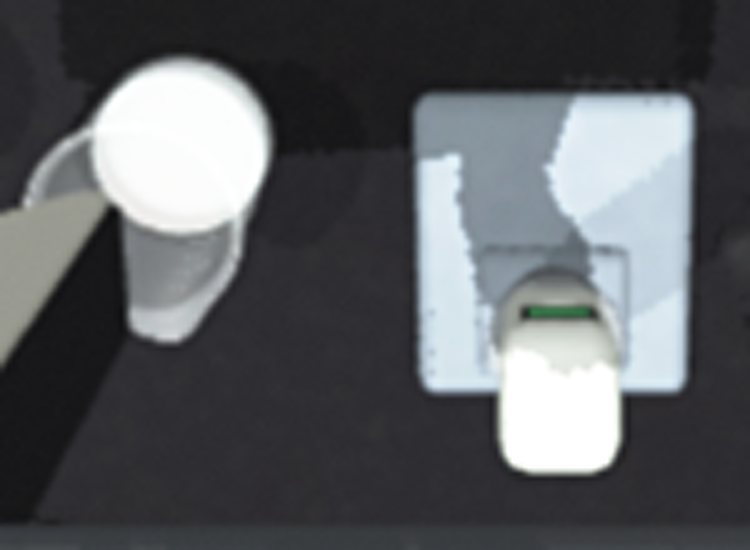

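move_arm([
  [-1, [33, 0, 1], 0],
  [-1, [33, 0, 1], 0],
  [-1, [33, 30, 0], 0],
  [-1, [0, 50, 0], 0],
  [-1, [0, 0, 0], 0],
])

```text
t: 2.7
ee_pos: [520.1, 253.1, 195.6]
orientation: [[0.951, -0.007, -0.309], [0.309, -0.002, 0.951], [-0.007, -1.0, -0.0]]
wrist_force: [0.2, 0.5, 0.8]
gripper_width: 92.9
```

```bash
python3 - <<'E'
from h import *
o=ctrl.get_obs();print(o['t'],o['ee_pos'])
cv2.imwrite("pics/w2.png",ctrl.capture('wrist')[:,:,::-1])
s=ctrl.capture('side')[:,:,::-1];cv2.imwrite("pics/s2.png",cv2.resize(s[130:240,220:360],None,fx=5,fy=5,interpolation=cv2.INTER_CUBIC))
E
```

```text
2.7 [520.05975193 253.07768344 195.64307471]
```

View pics/w2.png

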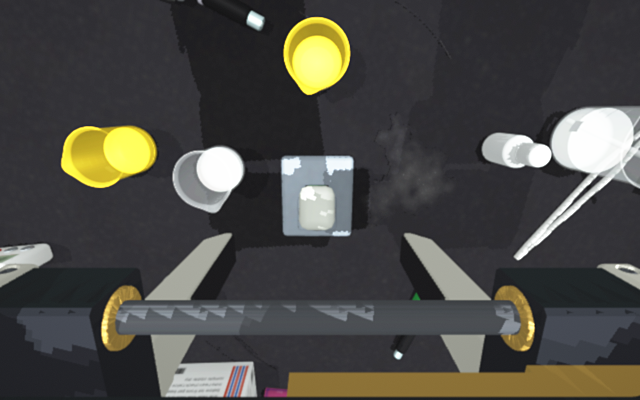

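View pics/s2.png

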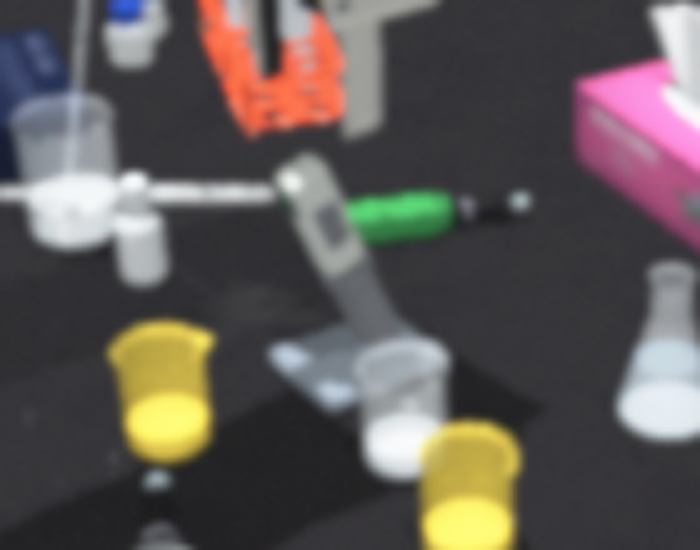

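```bash
python3 - <<'E'
from h import *
I=ctrl.camera_info('wrist');o=ctrl.get_obs();Rt=np.array(o['orientation'])
for n,p,z in[('top',(317,207),159.9),('foot',(317.5,196),14),('bk floor',(220,169),10),('bk rim',(201,178),70)]:
    X=onz(I,*p,z);print(n,X,'tool',Rt.T@(X-o['ee_pos']))
print(o['ee_pos'],I['t'])
E
```

```text
top [511.68317888 250.08815251 159.9       ] tool [-11.11868102  40.13212672  -0.1102288 ]
foot [542.99867485 260.73114846  14.        ] tool [ 21.85732066 186.05380695   0.32589565]
bk floor [547.8981126 147.0908701  10.       ] tool [  -8.57643169  190.02126411 -109.27411966]
bk rim [545.24448656 145.99155259  70.        ] tool [ -11.40053637  130.01937595 -109.49339236]
[522.20087336 253.61383812 200.03941276] [ -80.33486303 -580.42172331  214.18534353]
```

move_arm([
  [-1, [2, 30, 0], 0],
  [-1, [0, 35, 0], 0],
  [-1, [0, 32, 0], 0],
  [-1, [0, 0, 0], 0],
  [-1, [0, 0, 0], 0],
])

```text
t: 3.42
ee_pos: [525.4, 254.1, 104.2]
orientation: [[0.951, 0.003, -0.308], [0.308, 0.001, 0.951], [0.003, -1.0, 0.0]]
wrist_force: [-0.7, 0.2, -0.7]
gripper_width: 93.0
```

```bash
python3 - <<'E'
from h import *
o=ctrl.get_obs();print(o['t'],o['ee_pos'],o['wrist_force'])
cv2.imwrite("pics/w3.png",ctrl.capture('wrist')[:,:,::-1])
E
```

```text
3.425 [525.36517272 254.14402908 104.23691747] [-0.72934171  0.17765744 -0.65141585]
```

View pics/w3.png

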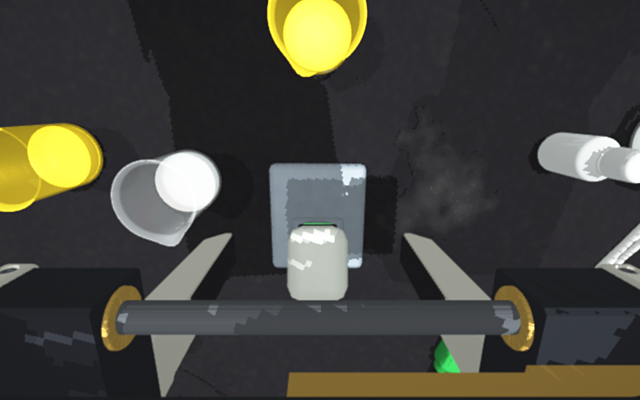

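The handle is centred between the fingers (u≈317), so I'm closing.

move_arm([
  [1, [0, 0, 0], 0],
  [1, [0, 0, 0], 0],
  [1, [0, 0, 0], 0],
  [1, [0, 0, 0], 0],
  [1, [0, 0, 0], 0],
  [1, [0, 0, 0], 0],
  [1, [0, 0, 0], 0],
  [1, [0, 0, 0], 0],
])

```text
t: 4.47
ee_pos: [524.2, 253.5, 101.6]
orientation: [[0.951, -0.0, -0.308], [0.308, -0.0, 0.951], [-0.0, -1.0, -0.0]]
wrist_force: [-0.0, -0.2, 0.8]
gripper_width: 24.4
```

move_arm([
  [1, [-2.4, -6.6, 0], 0],
  [1, [-4, -11, 0], 0],
  [1, [-4, -11, 0], 0],
  [1, [-4, -11, 0], 0],
  [1, [0, 0, 0], 0],
  [1, [0, 0, 0], 0],
])

```text
t: 5.22
ee_pos: [510.4, 249.0, 141.1]
orientation: [[0.951, -0.0, -0.308], [0.308, -0.0, 0.951], [-0.0, -1.0, -0.0]]
wrist_force: [0.2, -0.3, -0.9]
gripper_width: 23.3
```

```bash
python3 - <<'E'
from h import *
o=ctrl.get_obs();print(o['t'],o['ee_pos'],o['wrist_force'],o['torque'])
s=ctrl.capture('side')[:,:,::-1];cv2.imwrite("pics/s4.png",cv2.resize(s[110:240,220:360],None,fx=5,fy=4.5,interpolation=cv2.INTER_CUBIC))
E
```

```text
5.225 [510.41618739 249.03596308 141.09960638] [ 0.18265094 -0.27376643 -0.86319443] [ 0.05425004 -0.02388674 -0.04071682]
```

View pics/s4.png

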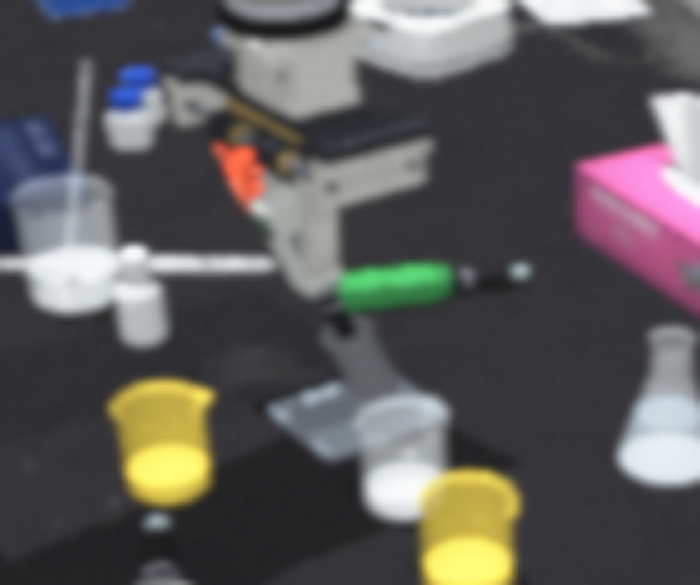

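move_arm([
  [1, [5, -1.5, 0], 0],
  [1, [5, -1.5, 0], 0],
  [1, [5, -1.5, 0], 0],
  [1, [5, -1.5, 0], 0],
  [1, [5, -1.5, 0], 0],
  [1, [5, -1.5, 0], 0],
  [1, [0, 0, 0], 0],
  [1, [0, 0, 0], 0],
])

```text
t: 6.28
ee_pos: [537.2, 257.7, 148.4]
orientation: [[0.951, -0.006, -0.308], [0.308, -0.002, 0.951], [-0.006, -1.0, -0.0]]
wrist_force: [-5.3, -2.6, -5.7]
gripper_width: 23.9
```

```bash
python3 - <<'E'
from h import *
o=ctrl.get_obs();print(o['t'],o['ee_pos'],o['wrist_force'],o['torque'])
s=ctrl.capture('side')[:,:,::-1];cv2.imwrite("pics/s5.png",cv2.resize(s[110:240,220:360],None,fx=5,fy=4.5,interpolation=cv2.INTER_CUBIC))
E
```

```text
6.275 [537.23881932 257.67315847 148.44886917] [-5.32240742 -2.60797005 -5.69497043] [-0.46323657  1.43510521  0.00702294]
```

View pics/s5.png

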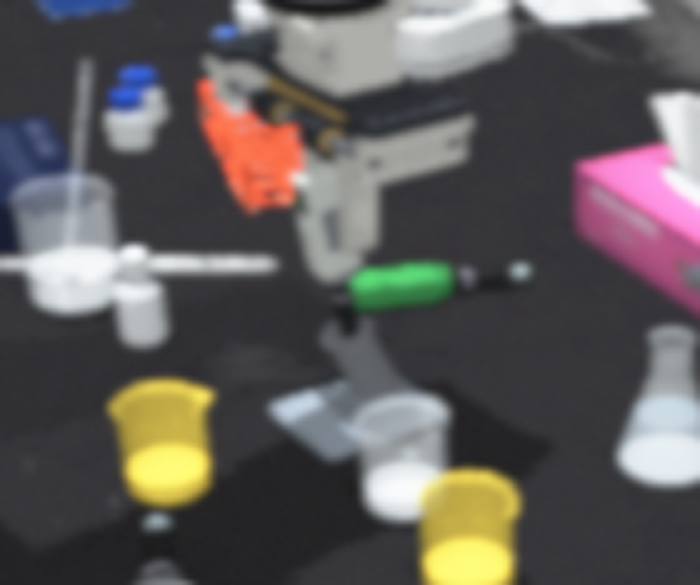

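move_arm([
  [1, [4, -2, 0], 0],
  [1, [0, 0, 0], 0],
  [1, [0, 0, 0], 0],
])

```text
t: 6.7
ee_pos: [540.9, 258.9, 150.6]
orientation: [[0.951, -0.006, -0.308], [0.308, -0.002, 0.951], [-0.007, -1.0, -0.0]]
wrist_force: [-6.8, -1.7, -3.5]
gripper_width: 24.0
```

move_arm([
  [1, [0, -10, 0], 0],
  [1, [0, -15, 0], 0],
  [1, [0, -15, 0], 0],
  [1, [0, -10, 0], 0],
  [1, [0, 0, 0], 0],
])

```text
t: 7.32
ee_pos: [543.4, 259.8, 203.4]
orientation: [[0.951, 0.002, -0.308], [0.308, 0.001, 0.951], [0.002, -1.0, 0.0]]
wrist_force: [-0.4, 0.4, -0.1]
gripper_width: 23.6
```

```bash
python3 - <<'E'
from h import *
o=ctrl.get_obs();print(o['t'],o['ee_pos'],o['wrist_force'],o['torque'])
s=ctrl.capture('side')[:,:,::-1];cv2.imwrite("pics/s6r.png",s);cv2.imwrite("pics/s6.png",cv2.resize(s[100:230,220:360],None,fx=5,fy=4.5,interpolation=cv2.INTER_CUBIC))
cv2.imwrite("pics/w6.png",ctrl.capture('wrist')[:,:,::-1])
E
```

```text
7.325 [543.42316804 259.77315497 203.42947371] [-0.4280091   0.44515151 -0.07786725] [0.04050288 0.06863861 0.00672379]
```

View pics/s6.png

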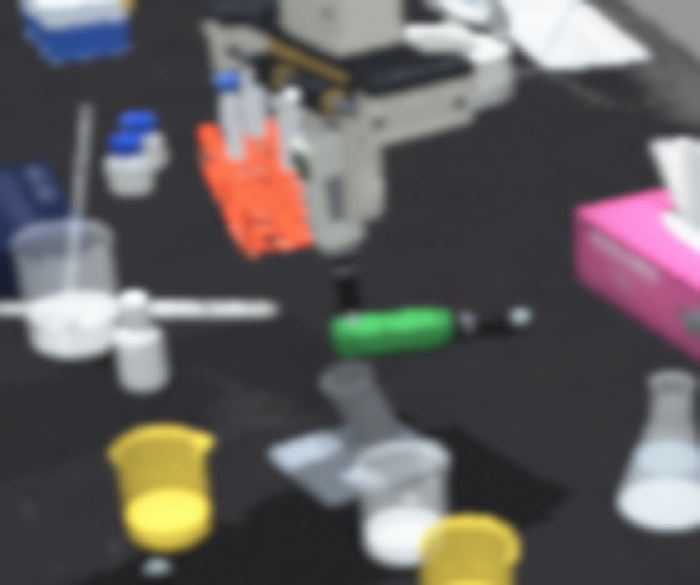

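View pics/w6.png

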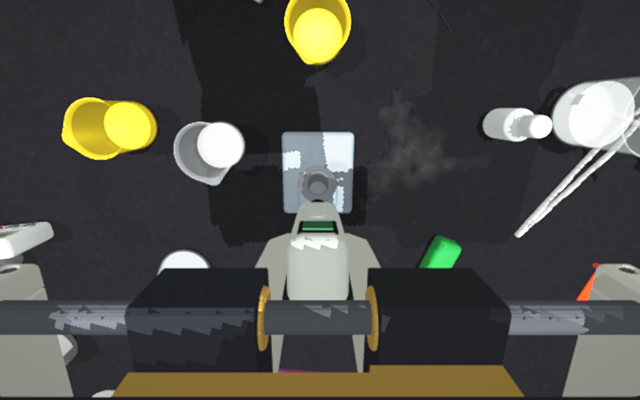

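```bash
python3 - <<'E'
from h import *
S=ctrl.camera_info('side');s=cv2.imread('pics/s6r.png')
k=12;u0,v0,w,h=270,120,50,50
c=cv2.resize(s[v0:v0+h,u0:u0+w],None,fx=k,fy=k,interpolation=cv2.INTER_CUBIC)
c=cv2.convertScaleAbs(c,alpha=1.6,beta=10)
P=lambda X:tuple(int(round(q)) for q in ((proj(S,X)-[u0,v0]+.5)*k))
G=np.array([543.4,259.8,222.4]);f=np.array([.951,.308,0])
for a in(0,-.12,.12):
    for d in range(38,108,3):
        X=G-d*np.array([0,0,np.cos(a)])+d*np.sin(a)*f
        cv2.circle(c,P(X),1,(0,0,255) if a==0 else (0,255,255),-1)
cv2.imwrite('pics/s6z.png',c)
E
```

```text
(no output)
```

View pics/s6z.png

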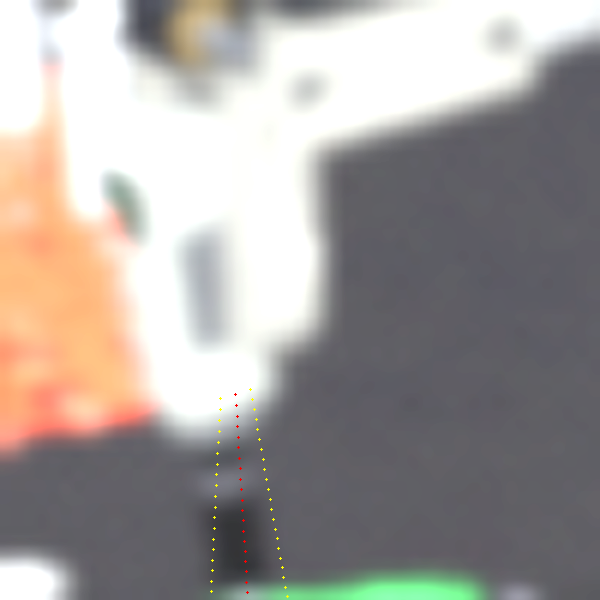

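```bash
python3 - <<'E'
from h import *
S=ctrl.camera_info('side')
s=np.mean([ctrl.capture('side').astype(float).sum(2)/3 for _ in range(3)],0)
np.set_printoptions(linewidth=200)
print(s[154:174,280:302].astype(int))
E
```

```text
[[111 110 121 139 155 162 161 159 151 139 123 102  77  60  55  54  54  53  53  53  54  54]
 [ 76  76  90 111 132 142 141 136 126 114  99  81  65  56  55  54  54  54  53  53  53  54]
 [ 58  60  67  84 102 111 111 106  99  91  80  69  59  56  55  55  55  54  54  53  54  53]
 [ 55  56  58  65  74  79  79  75  70  66  63  60  56  55  55  54  54  54  54  53  53  53]
 [ 55  55  56  57  59  58  55  52  49  53  58  59  57  55  55  55  55  55  54  54  54  54]
 [ 56  56  55  56  56  55  56  59  61  65  66  62  58  55  55  55  55  55  55  55  55  55]
 [ 56  55  56  56  55  59  67  75  77  75  68  61  56  55  55  55  55  55  55  54  54  55]
 [ 55  55  55  55  55  56  61  65  66  62  55  54  54  55  55  55  55  55  55  55  54  55]
 [ 54  54  54  55  54  53  49  46  42  39  40  47  53  55  55  54  54  55  55  54  55  54]
 [ 54  55  55  55  54  52  45  36  30  29  34  44  52  55  55  54  55  54  54  54  55  54]
 [ 55  54  54  55  54  52  45  36  29  27  32  42  50  54  55  55  54  54  54  54  54  54]
 [ 55  54  54  55  54  53  48  38  29  27  31  40  49  54  55  55  55  55  55  54  54  54]
 [ 55  55  55  55  55  54  49  40  30  27  30  38  47  53  54  55  54  55  55  55  55  54]
 [ 56  55  55  55  54  53  50  42  31  28  29  37  46  52  54  54  54  55  56  57  59  60]
 [ 55  55  55  55  54  54  51  43  36  34  37  44  53  59  61  61  62  64  67  72  80  86]
 [ 54  54  54  54  54  54  54  52  53  62  71  76  81  88  90  88  89  92  95 101 111 120]
 [ 53  54  54  54  55  57  65  75  87 104 115 117 118 123 124 122 121 123 125 128 132 137]
 [ 51  53  55  55  56  61  77  98 118 135 144 142 139 139 140 137 135 136 138 139 141 141]
 [ 50  52  54  54  56  64  83 106 124 140 147 145 141 140 140 136 130 130 134 136 136 135]
 [ 48  50  51  52  54  62  80 100 115 124 132 133 132 131 129 123 116 112 114 116 117 114]]
```

move_arm([
  [1, [-3, 15, 0], 0],
  [1, [0, 20, 0], 0],
  [1, [0, 14, 0], 0],
  [1, [0, 0, 0], 0],
])

```text
t: 8.07
ee_pos: [539.3, 258.4, 151.8]
orientation: [[0.951, -0.002, -0.308], [0.308, -0.001, 0.951], [-0.003, -1.0, -0.0]]
wrist_force: [-0.4, 0.3, -0.5]
gripper_width: 23.7
```

move_arm([
  [1, [4, 0, 0], 0],
  [1, [4, -1, 0], 0],
  [1, [4, -1, 0], 0],
  [1, [0, 0, 0], 0],
  [1, [0, 0, 0], 0],
])

```text
t: 8.7
ee_pos: [549.7, 261.8, 154.5]
orientation: [[0.951, -0.005, -0.308], [0.308, -0.002, 0.951], [-0.005, -1.0, -0.0]]
wrist_force: [-6.8, -2.2, -5.3]
gripper_width: 23.6
```

move_arm([
  [1, [0, -10, 0], 0],
  [1, [0, -15, 0], 0],
  [1, [0, -15, 0], 0],
  [1, [0, -11, 0], 0],
  [1, [0, 0, 0], 0],
  [1, [0, 0, 0], 0],
])

```text
t: 9.45
ee_pos: [551.2, 262.3, 205.9]
orientation: [[0.951, -0.0, -0.308], [0.308, -0.0, 0.951], [-0.0, -1.0, -0.0]]
wrist_force: [0.5, 0.3, -1.0]
gripper_width: 23.8
```

```bash
cat > tilt.py <<'E'
from h import *
o=ctrl.get_obs();G=np.array(o['ee_pos'])+[0,0,19]
print(o['t'],o['ee_pos'],o['wrist_force'])
S=ctrl.camera_info('side')
s=np.mean([ctrl.capture('side').astype(float).sum(2)/3 for _ in range(2)],0)
cv2.imwrite('pics/side_tilt.png',s)
a=proj(S,G-[0,0,50]);b=proj(S,G-[0,0,90])
print(a,b)
r0=int(round(a[1]));r1=int(round(b[1]));c=int(round(a[0]))
np.set_printoptions(linewidth=200)
print(r0,c-10);print(s[r0-4:r1+6,c-10:c+10].astype(int))
E
python3 tilt.py
```

```text
9.45 [551.24784607 262.25516438 205.88876578] [ 0.4663209   0.26581716 -0.9751783 ]
[291.53173463 154.46803542] [292.1801999  165.97140877]
154 282
[[145 152 164 172 176 173 170 171 169 165 150 119  82  60  55  54  54  54  54  54]
 [145 152 163 172 177 175 171 169 167 159 142 111  78  59  54  53  53  53  52  52]
 [151 154 159 166 173 172 165 159 153 140 119  91  67  56  53  52  52  52  52  53]
 [139 141 143 149 157 156 147 137 129 114  92  71  58  54  54  53  53  52  53  53]
 [105 107 111 118 126 126 119 110 103  90  73  59  55  54  54  53  53  53  54  54]
 [ 71  73  78  84  90  92  88  81  77  71  61  56  55  55  54  54  53  53  54  54]
 [ 57  58  60  62  63  61  59  56  55  57  56  55  55  55  54  55  54  53  53  53]
 [ 55  56  55  55  52  48  46  50  56  57  56  55  55  55  54  55  54  54  54  54]
 [ 56  56  55  56  58  62  63  66  69  65  58  55  55  55  55  54  54  54  54  54]
 [ 55  55  56  57  63  71  75  73  69  63  58  56  55  56  55  55  54  55  55  55]
 [ 55  55  55  55  56  60  61  58  53  53  55  55  56  55  55  55  55  54  55  55]
 [ 55  55  55  52  47  43  39  37  38  
[... 292 characters left out ...]

 [ 55  55  55  54  50  40  29  27  30  38  48  54  55  55  55  55  55  55  54  54]
 [ 55  55  55  55  50  41  31  28  30  38  48  53  55  54  55  55  55  55  55  54]
 [ 54  55  55  54  51  43  36  35  37  42  49  53  54  54  55  55  56  57  59  60]
 [ 54  54  55  54  52  51  58  68  69  62  58  61  61  61  62  64  67  72  80  86]
 [ 53  53  54  55  56  66  89 110 111  97  87  89  90  88  88  91  95 102 111 120]
 [ 51  53  54  57  65  84 113 137 138 125 119 123 124 122 121 122 125 128 132 137]
 [ 50  50  54  61  77  99 123 140 143 135 133 137 140 137 135 136 138 140 141 141]][ WARN:0@3.904] global loadsave.cpp:1063 imwrite_ Unsupported depth image for selected encoder is fallbacked to CV_8U.
```

move_arm([
  [1, [-8, 0, -20], 0],
  [1, [-10, 0, -27], 0],
  [1, [-12, 0, -30], 0],
  [1, [-12, 0, -30], 0],
  [1, [0, 0, 0], 0],
  [1, [0, 0, 0], 0],
])

```text
t: 10.3
ee_pos: [544.4, 147.5, 206.2]
orientation: [[0.952, -0.0, -0.308], [0.308, 0.0, 0.952], [-0.0, -1.0, 0.0]]
wrist_force: [-0.0, 0.1, -0.8]
gripper_width: 24.2
```

```bash
python3 - <<'E'
from h import *
o=ctrl.get_obs();print(o['t'],o['ee_pos'])
T=ctrl.camera_info('top');S=ctrl.camera_info('side')
s=ctrl.capture('side')[:,:,::-1];cv2.imwrite("pics/s7.png",cv2.resize(s[120:240,240:360],None,fx=5,fy=5,interpolation=cv2.INTER_CUBIC))
cv2.imwrite("pics/w7.png",ctrl.capture('wrist')[:,:,::-1])
E
```

```text
10.3 [544.38379914 147.45146774 206.21168622]
```

View pics/s7.png

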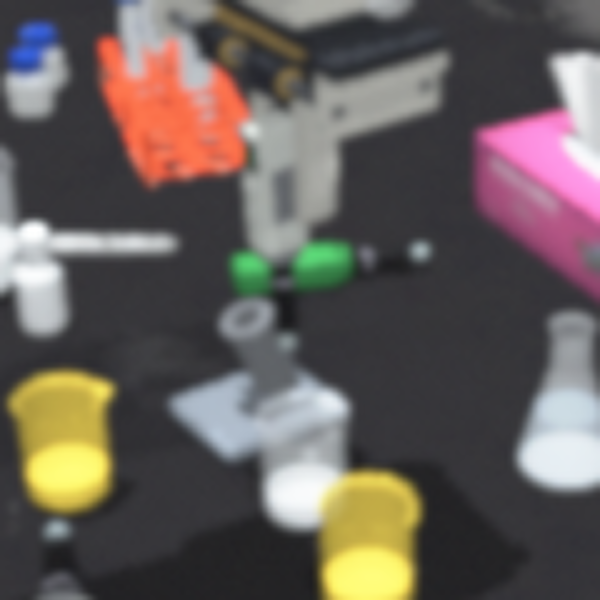

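View pics/w7.png

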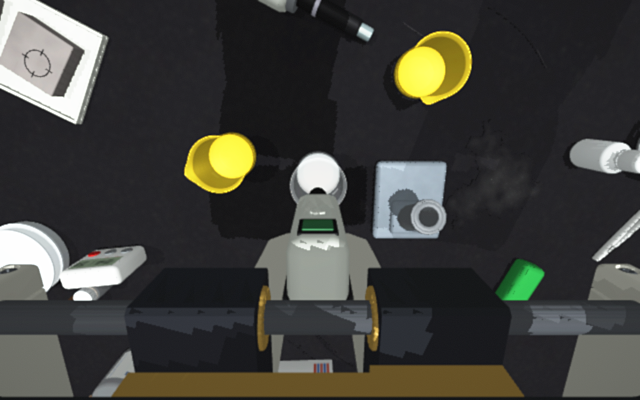

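```bash
python3 - <<'E'
from h import *
S=ctrl.camera_info('side');I=ctrl.camera_info('wrist')
c=lambda p:(p-[240,120]+.4)*5
print('tip',c(proj(S,[545,147.5,122])),c(proj(S,[548,148.5,122])))
for X in([546,147.5,70],[546,147.5,24],[546,147.5,4]): print(c(proj(S,X)),proj(I,X))
w=cv2.imread('pics/w7.png');cv2.imwrite('pics/w7c.png',cv2.resize(w[140:240,250:390],None,fx=5,fy=5,interpolation=cv2.INTER_CUBIC))
E
```

```text
tip [303.30112169 338.55874651] [307.75758829 336.88172421]
[308.28090541 412.80414968] [316.10151461 189.49673179]
[311.10439048 475.82512989] [316.24204858 179.17238251]
[312.29581385 502.41803429] [316.29283756 175.44116257]
```

View pics/w7c.png

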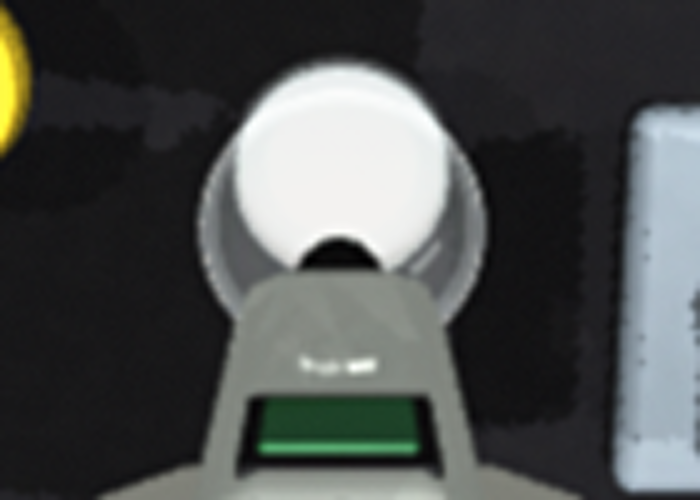

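move_arm([
  [1, [4, 15, 0], 0],
  [1, [0, 30, 0], 0],
  [1, [0, 20, 0], 0],
  [1, [0, 0, 0], 0],
])

```text
t: 10.9
ee_pos: [547.2, 149.0, 139.1]
orientation: [[0.951, -0.004, -0.309], [0.309, -0.001, 0.951], [-0.004, -1.0, 0.0]]
wrist_force: [-0.2, -0.9, -0.3]
gripper_width: 23.6
```

```bash
python3 - <<'E'
from h import *
o=ctrl.get_obs();print(o['t'],o['ee_pos'],o['wrist_force'])
s=ctrl.capture('side')[:,:,::-1];cv2.imwrite("pics/s8.png",cv2.resize(s[140:240,260:340],None,fx=8,fy=6,interpolation=cv2.INTER_CUBIC))
cv2.imwrite("pics/w8.png",ctrl.capture('wrist')[:,:,::-1])
E
```

```text
10.9 [547.23776521 149.03393323 139.08717206] [-0.21043295 -0.85612186 -0.25092786]
```

View pics/s8.png

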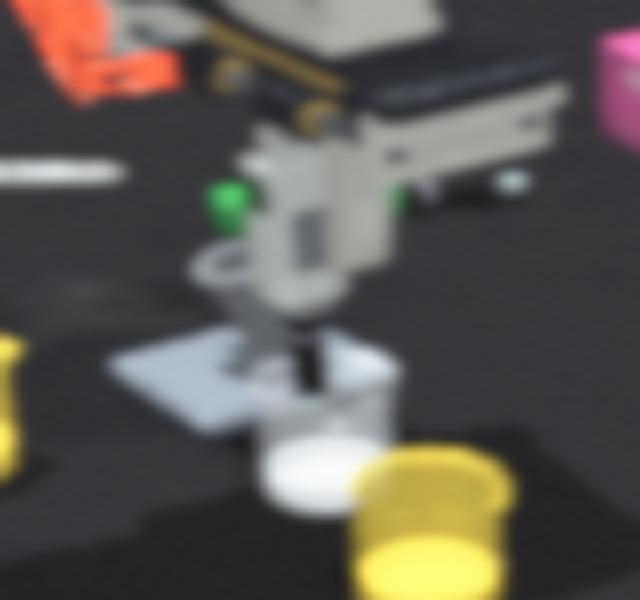

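View pics/w8.png

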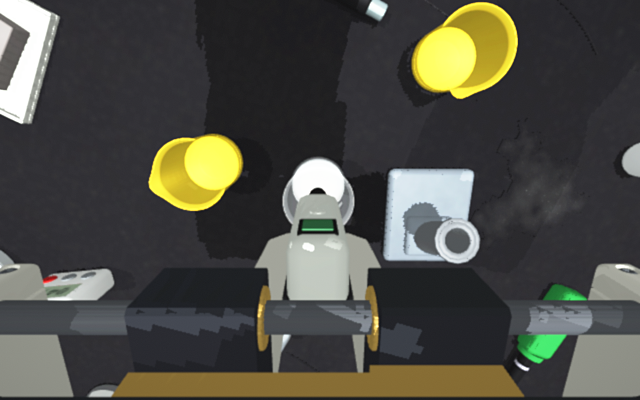

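move_arm([
  [1, [2, 16, 0], 0],
  [1, [0, 15, 0], 0],
  [1, [0, 0, 0], 0],
  [1, [0, 0, 0], 0],
  [1, [0, 0, 0], 0],
  [1, [0, 0, 0], 0],
])

```text
t: 11.75
ee_pos: [550.3, 149.5, 110.6]
orientation: [[0.951, 0.001, -0.308], [0.308, 0.0, 0.951], [0.001, -1.0, -0.0]]
wrist_force: [-0.2, -0.1, -1.6]
gripper_width: 23.4
```

```bash
python3 - <<'E'
from h import *
o=ctrl.get_obs();print(o['t'],o['ee_pos'],o['wrist_force'])
s=ctrl.capture('side')[:,:,::-1];cv2.imwrite("pics/s9.png",cv2.resize(s[140:240,260:340],None,fx=8,fy=6,interpolation=cv2.INTER_CUBIC))
E
```

```text
11.75 [550.30161077 149.48433464 110.57595891] [-0.20938191 -0.06938102 -1.60459203]
```

View pics/s9.png

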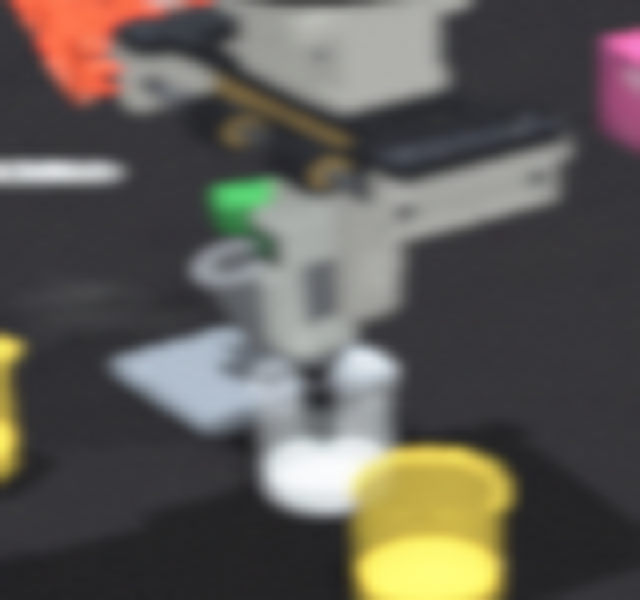

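move_arm([
  [1, [0, 7, 0], 0],
  [1, [0, 0, 0], 0],
  [1, [0, 0, 0], 0],
  [1, [0, 0, 0], 0],
  [1, [0, 0, 0], 0],
])

```text
t: 12.42
ee_pos: [550.2, 149.5, 103.3]
orientation: [[0.951, 0.0, -0.308], [0.308, -0.0, 0.951], [0.0, -1.0, -0.0]]
wrist_force: [-0.1, 0.4, -1.3]
gripper_width: 23.6
```

move_arm([
  [1, [0, -20, 0], 0],
  [1, [0, -30, 0], 0],
  [1, [0, -30, 0], 0],
  [1, [0, -30, 0], 0],
  [1, [0, -15, 0], 0],
  [1, [0, 0, 0], 0],
  [1, [0, 0, 0], 0],
])

```text
t: 13.3
ee_pos: [549.6, 149.3, 227.0]
orientation: [[0.951, -0.002, -0.308], [0.308, -0.0, 0.951], [-0.002, -1.0, 0.0]]
wrist_force: [0.1, -0.2, -1.3]
gripper_width: 24.1
```

```bash
python3 tilt.py 2>/dev/null | head -3
```

```text
13.3 [549.63045234 149.33313126 226.96897705] [ 0.0909357  -0.23952429 -1.25452792]
[300.63849329 164.26772395] [301.17130925 176.62128293]
164 291
```

move_arm([
  [1, [-7, 0, -20], 0],
  [1, [-13, 0, -40], 0],
  [1, [-13, 0, -40], 0],
  [1, [-13, 0, -40], 0],
  [1, [-13, 0, -40], 0],
  [1, [-13, 0, -40], 0],
  [1, [-13, 0, -40], 0],
  [1, [-13, 0, -40], 0],
  [1, [-13, 0, -40], 0],
  [1, [-13, 0, -40], 0],
  [1, [-7, 0, -20], 0],
  [1, [0, 0, 0], 0.165],
  [1, [0, 0, 0], 0.165],
  [1, [0, 0, 0], 0.165],
  [1, [0, 0, 0], 0.165],
  [1, [0, 0, 0], 0],
  [1, [0, 0, 0], 0],
])

```text
t: 15.52
ee_pos: [548.6, -271.4, 228.1]
orientation: [[0.942, -0.0, 0.336], [-0.336, 0.0, 0.942], [-0.0, -1.0, 0.0]]
wrist_force: [-0.6, -0.0, -1.1]
gripper_width: 24.2
```

```bash
python3 - <<'E'
from h import *
o=ctrl.get_obs();print(o['t'],o['ee_pos'],o['wrist_force'],o['qpos'])
I=ctrl.camera_info('wrist');np.savez('w10.npz',**I)
cv2.imwrite("pics/w10.png",ctrl.capture('wrist')[:,:,::-1])
cv2.imwrite("pics/s10.png",ctrl.capture('side')[:,:,::-1])
cv2.imwrite("pics/t10.png",ctrl.capture('top')[:,:,::-1])
E
```

```text
15.525 [ 548.57871735 -271.4353637   228.12483505] [-0.59466513 -0.03169921 -1.13375966] [-5.35528218e-01  4.55088068e-01  1.47167892e+00  1.14831809e-05
  1.21507364e+00 -1.76318642e+00]
```

View pics/w10.png

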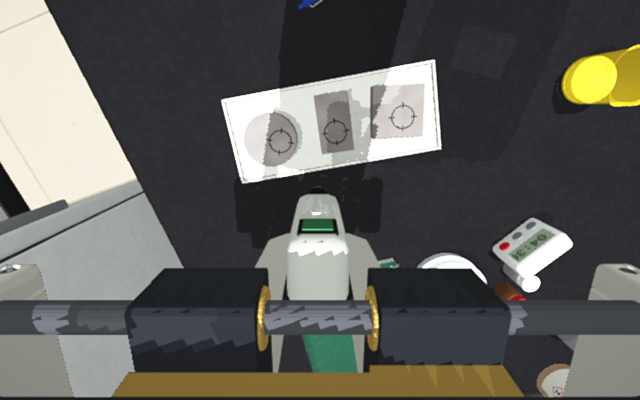

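View pics/s10.png

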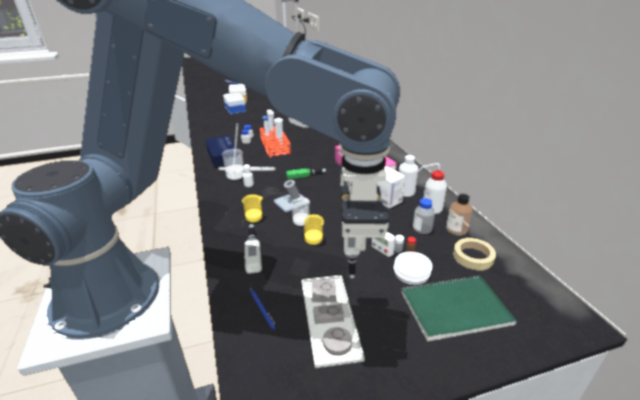

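```bash
python3 - <<'E'
from h import *
I=dict(np.load('w10.npz'))
w=cv2.imread('pics/w10.png');cv2.imwrite('pics/w10c.png',cv2.resize(w[85:195,215:325],None,fx=5,fy=5,interpolation=cv2.INTER_CUBIC))
o=ctrl.get_obs();Rt=np.array(o['orientation'])
for z in(19,21): X=onz(I,281,140,z);print(X,Rt.T@(X-o['ee_pos']))
print(onz(I,271,138.5,21))
E
```

```text
[ 497.64756169 -297.46806737   19.        ] [-39.19241814 209.18630097 -41.71706899]
[ 497.53561713 -297.19101723   21.        ] [-39.39171156 207.18632368 -41.49422076]
[ 492.08738899 -307.37483748   21.        ]
```

View pics/w10c.png

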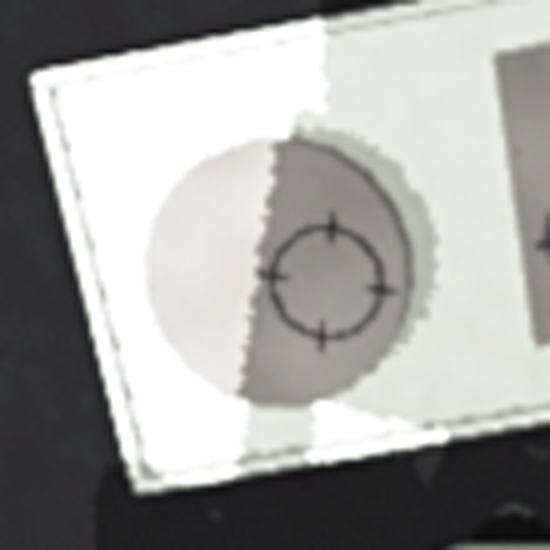

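```bash
python3 - <<'E'
from h import *
I=dict(np.load('w10.npz'))
o=ctrl.get_obs();Rt=np.array(o['orientation']);p=np.array(o['ee_pos'])
for a in(-.1,-.05,0,.05,.1):
  print(a,[np.round(proj(I,p+Rt@np.array([-s*np.sin(-a)*1.0,s*np.cos(a)-19,0])),1).tolist() for s in(45,60,95,103.3)])
X=onz(I,279.8,141,21);print(X,Rt.T@(X-p))
w=cv2.imread('pics/w10.png');cv2.imwrite('pics/w10d.png',cv2.convertScaleAbs(cv2.resize(w[165:235,280:356],None,fx=8,fy=8,interpolation=cv2.INTER_CUBIC),alpha=1.8,beta=10))
s=cv2.imread('pics/s10.png');cv2.imwrite('pics/s10d.png',cv2.convertScaleAbs(cv2.resize(s[210:360,295:395],None,fx=6,fy=4,interpolation=cv2.INTER_CUBIC),alpha=1.5,beta=10))
E
```

```text
-0.1 [[316.9, 224.2], [316.9, 214.4], [317.0, 195.8], [317.0, 192.0]]
-0.05 [[316.9, 227.4], [316.9, 218.4], [317.0, 201.4], [317.0, 198.0]]
0 [[316.9, 230.7], [316.9, 222.5], [317.0, 207.2], [317.0, 204.1]]
0.05 [[316.9, 234.0], [316.9, 226.7], [316.9, 212.9], [317.0, 210.2]]
0.1 [[316.9, 237.3], [316.9, 230.8], [316.9, 218.7], [316.9, 216.3]]
[ 498.12981964 -298.90677935   21.        ] [-38.25228874 207.18619529 -42.90795054]
```

View pics/w10d.png

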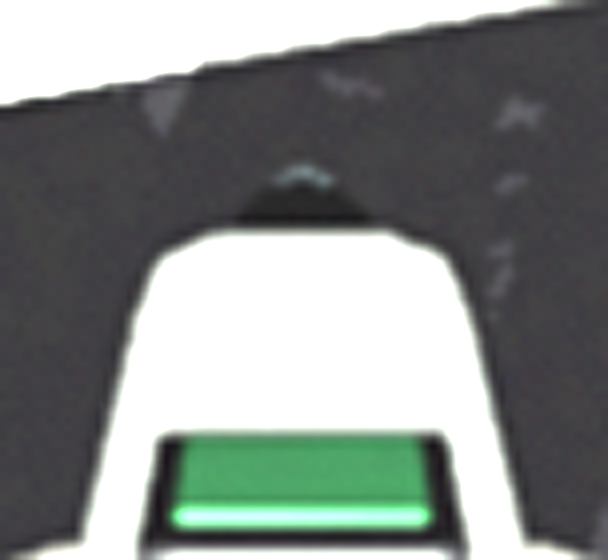

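View pics/s10d.png

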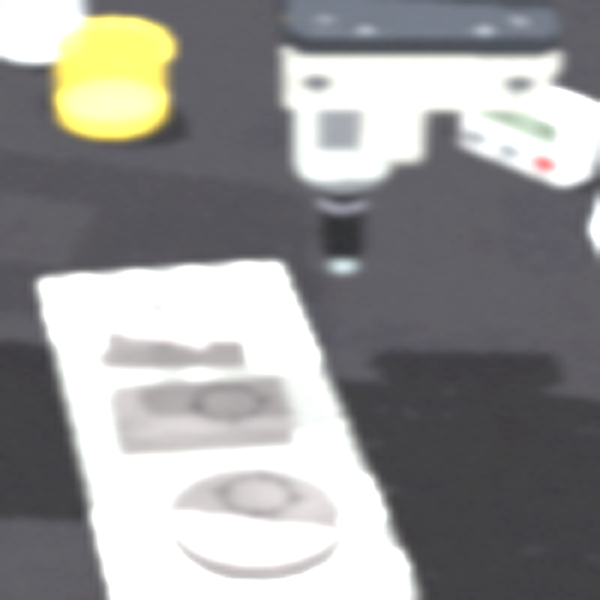

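```bash
python3 - <<'E'
from h import *
S=ctrl.camera_info('side')
o=ctrl.get_obs();Rt=np.array(o['orientation']);p=np.array(o['ee_pos'])
for a in(-.1,0,.1):
  q=[proj(S,p+Rt@np.array([d*np.sin(a),d*np.cos(a)-19,0])) for d in(42,98)]
  print(a,np.round(q,2).tolist(),(q[1]-q[0])[0]/(q[1]-q[0])[1])
s=cv2.cvtColor(cv2.imread('pics/s10.png'),cv2.COLOR_BGR2GRAY).astype(float)
np.set_printoptions(linewidth=200)
print(s[255:282,342:364].astype(int))
E
```

```text
-0.1 [[355.87, 252.91], [352.09, 273.91]] -0.18015866076550272
0 [[358.01, 253.02], [356.89, 274.16]] -0.0531124979043175
0.1 [[360.16, 252.96], [361.71, 274.05]] 0.07361912590542158
[[ 59  59  67  87 111 128 138 141 141 136 131 128 128 127 122 110  92  73  61  58  58  58]
 [ 57  58  60  68  83  97 107 112 114 113 110 109 106 103  96  85  72  63  59  57  57  58]
 [ 56  56  58  60  66  74  81  89  94  96  96  94  89  83  77  69  62  59  59  58  58  58]
 [ 53  54  56  57  60  63  65  66  69  72  71  69  66  64  62  61  60  59  58  59  58  59]
 [ 51  52  53  55  58  64  71  65  54  48  48  50  56  62  62  60  58  59  58  59  58  58]
 [ 51  52  52  54  58  69  84  84  72  60  58  65  75  77  70  61  59  59  60  59  58  58]
 [ 52  52  52  53  57  67  84  93  92  86  83  87  92  84  71  62  60  60  59  59  59  59]
 [ 52  52  53  53  56  60  69  81  90  91  90  86  82  72  64  60  59  59  58  59  58  58]
 [ 53  52  52  53  54  54  53  56  66  70  69  64  57  54  55  58  58  59  59  59  58  58]
 [ 53  52  51  53  54  53  47  40  41  42  43  39  40  46  53  58  58  58  59  59  58  58]
 [ 51  
[... 840 characters left out ...]
7  60  68  76  77  71  62  57  57  59  59  59  58  59  57  57]
 [ 83  55  52  52  56  58  63  79 102 121 123 110  88  68  60  59  59  59  60  59  59  58]
 [114  64  52  52  54  58  65  86 116 141 146 128  99  72  61  59  60  60  59  60  59  59]
 [135  75  52  51  53  56  61  78 106 129 132 116  90  69  60  59  59  59  59  59  59  58]
 [157  92  56  51  51  52  56  66  81  95  98  87  72  62  59  59  59  58  58  59  58  58]
 [186 114  62  50  50  51  53  57  61  68  68  65  61  59  58  58  59  58  58  58  58  58]
 [199 124  67  51  49  50  53  55  57  59  59  59  57  58  57  58  58  58  57  58  58  58]
 [202 131  74  53  50  50  52  54  56  57  58  58  58  57  58  58  58  58  58  58  58  58]]
```

```bash
python3 - <<'E'
from h import *
I=dict(np.load('w10.npz'))
o=ctrl.get_obs();Rt=np.array(o['orientation']);p=np.array(o['ee_pos'])
tip=Rt.T@(onz(I,317.3,185.5,143.8)-p)+[5,0,0];ring=Rt.T@(onz(I,279.8,141,21)-p)
print(tip,ring,ring-tip)
# side/top cross-check in world
S=ctrl.camera_info('side');T=ctrl.camera_info('top')
ts=onz(S,351.75,277,143.8);rs=onz(S,295+258/6-.4,210+495/4-.4,21)
print(ts,rs,Rt.T@(rs-ts))
E
```

```text
[-10.57328576  84.38285348   0.25248979] [-38.25228874 207.18619529 -42.90795054] [-27.67900298 122.80334181 -43.16044033]
[ 537.91613684 -270.61631305  143.8       ] [ 497.5284243  -301.13200958   21.        ] [-27.67300978 122.80396413 -42.37459123]
```

move_arm([
  [1, [-9, 0, -14], 0],
  [1, [-10, 0, -15], 0],
  [1, [-8.5, 0, -14], 0],
  [1, [0, 30, 0], 0],
  [1, [0, 40, 0], 0],
  [1, [0, 30, 0], 0],
  [1, [0, 0, 0], 0],
  [1, [0, 0, 0], 0],
])

```text
t: 16.68
ee_pos: [508.5, -303.3, 129.6]
orientation: [[0.94, 0.001, 0.34], [-0.34, -0.001, 0.94], [0.002, -1.0, -0.0]]
wrist_force: [0.2, 0.0, 0.4]
gripper_width: 24.0
```

```bash
python3 - <<'E'
from h import *
o=ctrl.get_obs();print(o['t'],o['ee_pos'],o['wrist_force'])
w=ctrl.capture('wrist')[:,:,::-1]
s=ctrl.capture('side')[:,:,::-1];cv2.imwrite('pics/s11.png',s);cv2.imwrite('pics/w11.png',w)
a=cv2.resize(s[290:370,290:390],None,fx=7.5,fy=7.5,interpolation=cv2.INTER_CUBIC);cv2.imwrite('pics/s11c.png',a)
b=cv2.resize(w[130:230,250:390],None,fx=5.5,fy=5.5,interpolation=cv2.INTER_CUBIC);cv2.imwrite('pics/w11c.png',b)
E
```

```text
16.675 [ 508.52697742 -303.28001065  129.63759298] [0.24857523 0.00456417 0.35583074]
```

View pics/s11c.png

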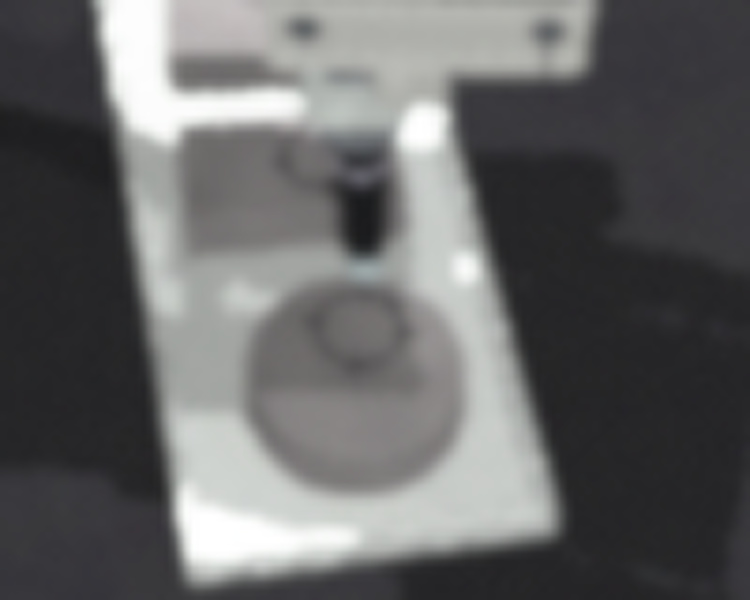

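View pics/w11c.png

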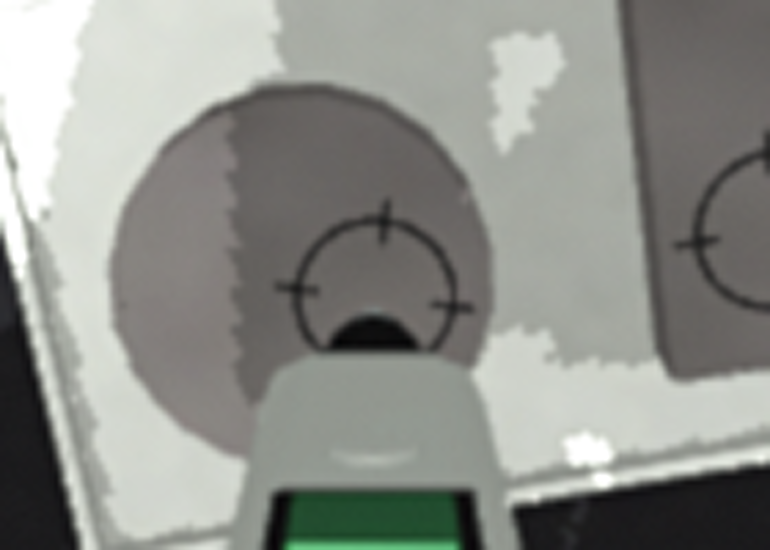

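```bash
python3 - <<'E'
from h import *
I=ctrl.camera_info('wrist');S=ctrl.camera_info('side')
o=ctrl.get_obs();Rt=np.array(o['orientation']);p=np.array(o['ee_pos'])
tip=Rt.T@(onz(I,317.4,186,p[2]-84.3)-p)+[5,0,0];ring=Rt.T@(onz(I,318,184.1,21)-p)
print(tip,ring,ring-tip)
c=lambda u,v:(290+u/7.5-.4,290+v/7.5-.4)
ts=onz(S,*c(362,277),p[2]-84.3);rs=onz(S,*c(360,327),21)
print(ts,rs,Rt.T@(rs-ts))
for a in(0,.1):
  q=[proj(S,p+Rt@np.array([-10+d*np.sin(a),d*np.cos(a)-19,0])) for d in(42,98)];print((q[1]-q[0])[0]/(q[1]-q[0])[1])
E
```

```text
[-10.09372058  84.26376944   0.37557968] [-10.79219266 108.82983403   0.91024271] [-0.69847208 24.56606459  0.53466303]
[ 496.93453139 -303.45841021   45.5560307 ] [ 497.66301336 -300.76690886   21.        ] [-0.28898052 24.55348374  2.79578897]
-0.016891457380496706
0.12226089928222432
```

move_arm([
  [1, [-0.5, 10, 1.5], 0],
  [1, [0, 8, 0], 0],
  [1, [0, 2, 0], 0],
  [1, [0, 0, 0], 0],
  [1, [0, 0, 0], 0],
])

```text
t: 17.4
ee_pos: [508.4, -301.1, 108.4]
orientation: [[0.94, 0.0, 0.34], [-0.34, -0.0, 0.94], [0.0, -1.0, -0.0]]
wrist_force: [0.3, 0.7, -0.8]
gripper_width: 23.8
```

```bash
cat > f.py <<'E'
from h import *
import sys
F=[];Z=[]
for k in range(10):
    im=ctrl.capture('side' if k<9 else 'wrist');o=ctrl.get_obs();F.append(o['wrist_force']);Z.append(o['ee_pos'])
    if k==8: s=im
print(o['t'],'F',np.mean(F,0).round(2),np.std(F,0).round(2),'p',np.mean(Z,0).round(2))
n=sys.argv[1];s=s[:,:,::-1];w=im[:,:,::-1]
a=cv2.resize(s[300:350,310:370],None,fx=8,fy=8,interpolation=cv2.INTER_CUBIC)
b=cv2.resize(w[150:200,280:340],None,fx=8,fy=8,interpolation=cv2.INTER_CUBIC)
cv2.imwrite(f'pics/{n}.png',np.vstack([a[:300],b[:300]]))
E
python3 f.py c1
```

```text
17.9 F [-0.19  0.1  -0.85] [0.4  0.64 0.37] p [ 508.35 -301.02  108.35]
```

View pics/c1.png

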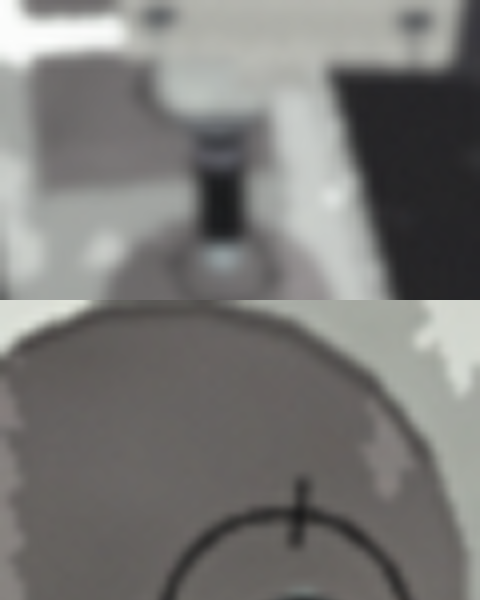

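move_arm([
  [1, [0, 1, 0], 0],
  [1, [0, 1, 0], 0],
  [1, [0, 1, 0], 0],
  [1, [0, 1, 0], 0],
  [1, [0, 0, 0], 0],
  [1, [0, 0, 0], 0],
])

```text
t: 18.65
ee_pos: [508.3, -301.0, 104.3]
orientation: [[0.94, 0.0, 0.34], [-0.34, -0.0, 0.94], [0.0, -1.0, -0.0]]
wrist_force: [-0.6, 0.3, 0.6]
gripper_width: 24.1
```

```bash
python3 f.py c2
```

```text
19.15 F [-0.28 -0.15  0.27] [0.42 0.46 0.54] p [ 508.32 -300.98  104.27]
```

View pics/c2.png

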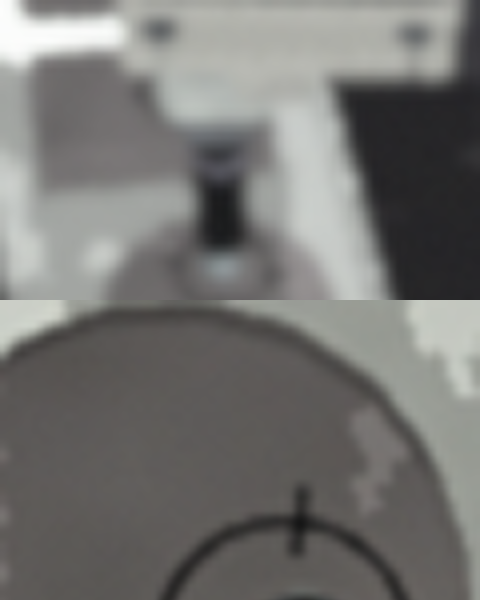

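move_arm([
  [1, [0, 1, 0], 0],
  [1, [0, 1, 0], 0],
  [1, [0, 1, 0], 0],
  [1, [0, 0, 0], 0],
  [1, [0, 0, 0], 0],
])

```text
t: 19.77
ee_pos: [508.4, -301.0, 101.3]
orientation: [[0.94, 0.0, 0.34], [-0.34, -0.0, 0.94], [0.0, -1.0, -0.0]]
wrist_force: [0.5, -0.7, 2.5]
gripper_width: 23.7
```

```bash
python3 f.py c3
```

```text
20.275 F [0.51 0.16 1.59] [0.42 0.47 0.28] p [ 508.36 -301.    101.28]
```

View pics/c3.png

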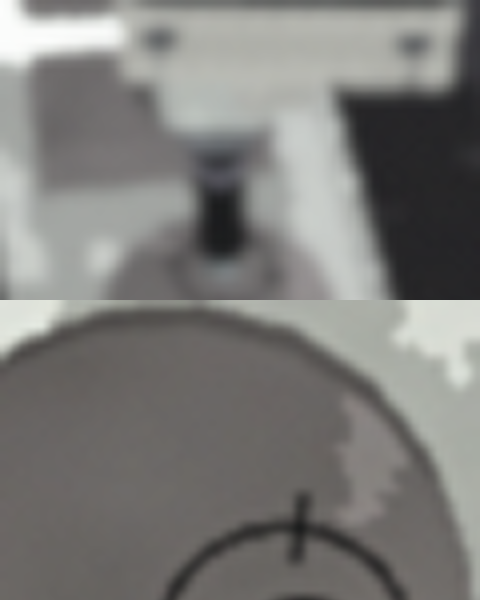

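move_arm([
  [1, [0, 0.5, 0], 0],
  [1, [0, 0, 0], 0],
  [1, [0, 0, 0], 0],
  [1, [0, 0, 0], 0],
  [1, [0, 0, 0], 0],
  [1, [0, 0, 0], 0],
  [1, [0, 0, 0], 0],
  [1, [0, 0, 0], 0],
  [1, [0, 0, 0], 0],
  [1, [0, 0, 0], 0],
  [1, [0, 0, 0], 0],
  [1, [0, 0, 0], 0],
  [1, [0, 0, 0], 0],
  [1, [0, 0, 0], 0],
  [1, [0, 0, 0], 0],
  [1, [0, 0, 0], 0],
  [1, [0, 0, 0], 0],
  [1, [0, 0, 0], 0],
  [1, [0, 0, 0], 0],
  [1, [0, 0, 0], 0],
])

```text
t: 22.78
ee_pos: [508.3, -301.0, 100.8]
orientation: [[0.94, 0.0, 0.34], [-0.34, -0.0, 0.94], [0.0, -1.0, -0.0]]
wrist_force: [0.7, -0.4, 1.8]
gripper_width: 23.6
```

```bash
python3 f.py c4; python3 - <<'E'
from h import *
s=ctrl.capture('side')[:,:,::-1]; t=ctrl.capture('top')[:,:,::-1]; w=ctrl.capture('wrist')[:,:,::-1]
cv2.imwrite('pics/s12.png',s)
cv2.imwrite('pics/s12c.png',cv2.resize(s[295:345,315:365],None,fx=12,fy=12,interpolation=cv2.INTER_CUBIC))
cv2.imwrite('pics/w12.png',w);cv2.imwrite('pics/w12c.png',cv2.resize(w[140:240,250:390],None,fx=5.5,fy=5.5,interpolation=cv2.INTER_CUBIC))
S=ctrl.camera_info('side');o=ctrl.get_obs();Rt=np.array(o['orientation']);p=np.array(o['ee_pos'])
for a in(0,.1):
  q=[proj(S,p+Rt@np.array([-10+d*np.sin(a),d*np.cos(a)-19,0])) for d in(42,98)];print(a,(q[1]-q[0])[0]/(q[1]-q[0])[1])
E
```

```text
23.275 F [ 1.54 -0.01  1.95] [0.26 0.6  0.52] p [ 508.31 -300.98  100.74]
0 -0.019000315232971014
0.1 0.12284534670136826
```

View pics/s12c.png

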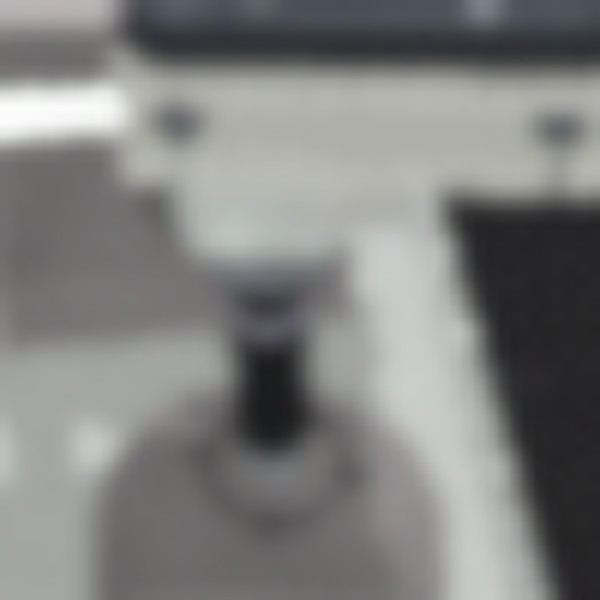

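View pics/w12c.png

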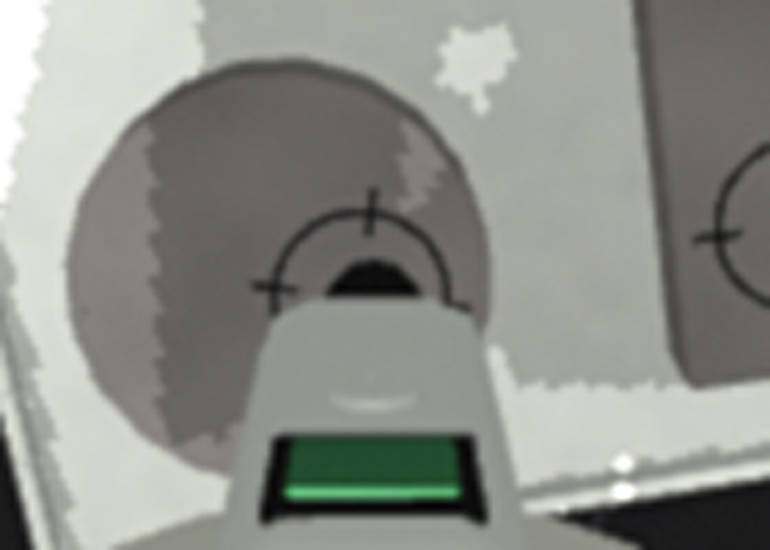

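View pics/s12.png

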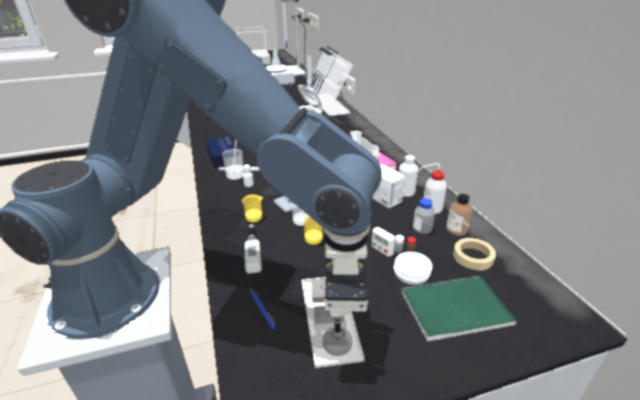

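```bash
python3 -c "
from station import ctrl
print(ctrl.finish_job())"
```

```text
the job is handed in; nothing more can be done
None
```

The job is handed in at about 23.4 s. The gripper is still holding the probe upright and pressed lightly inside the ring on the round coupon. `finish_job` reported no verdict, so what follows is from my own measurements.

- **Getting it upright:** the tool cannot tilt, so I gripped the probe at its 20° lean. I then pivoted it nearly upright against the fixed mouth of the cradle tube.
- **Dip:** I lowered the head into the clear beaker until the tip was at about 19 mm, against a half-depth of 35 mm. That depth comes from the arm's pose and grip height, not from a direct view. I then lifted it clear to about 140 mm.
- **Press and hold:** the wrist-force rise is about 2.8 N, which puts the head at about 4 mm in. I held it there for roughly 3 s.
- **Last checks:**
  - **Tilt:** about 0.05 rad, against a limit of 0.12.
  - **Head position:** about 2 mm from the ring's centre, against a limit of 7.5 mm.
  - **Coupons:** none had visibly moved.

**Where checks disagreed or were incomplete:**
- **Camera offsets:** the top and wrist cameras differed by about 4 to 5 mm, so I aligned using positions within one camera's view. The wrist and side views then agreed to about 2 mm.
- **Grip:** during the pivot the probe seems to have shifted about 10 mm along the pads. I corrected for this by placing the tip by sight.
- **Beaker:** I have no clear view of the beaker after the dip, as it was partly hidden in the last picture. I felt no contact force during the dip.

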